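# Stow a lathe centre in the push-to-open bench drawer

## Task

Push gently on the front of the bench chest's handleless drawer until its touch latch lets go and the drawer springs open, and lay the steel lathe centre flat in its front compartment. Then push the drawer shut again until it latches and stays shut by itself; never lean on the front hard, the latch is delicate, and leave the other things on the bench alone.

Things in the scene. Friction and masses are not known exactly. Their poses are not given: they have to be found in the camera images.
- chest: Low wooden chest, fixed to the bench, 210 deep (x) x 260 wide (y) x 80 mm high, one drawer. Origin on the bench; the carcass reaches from 80 mm in front of it (-x, robot's side) to 130 mm behind it. The drawer opens to the chest's own -x. It has a hidden push-push latch that works at the end of an inward push: push in to the firm stop, draw back, and it lets go, or catches.
- front_face (a point): Centre of the outer face of the plain drawer front (260 wide, 15 thick, 70 mm high, 6 to 76 mm above the bench), 41 mm above the bench; x axis points into the chest. Moves with the drawer. Latched, it is 127 mm in front of the chest's origin and the front's back is 32 mm clear of the carcass, so it can be pushed in.
- drawer: The drawer as a solid, wooden front and tray, 0.7 kg, no handle; its origin is the chest's origin when latched and moves with the drawer. The robot must never press on it with more than 18 N.
- opening (a joint): Opening in m: 0 latched, negative pushed in further, 0.095 fully open. Spring: 4.5 N outward shut, 3 N open, drag 15 N per m/s. The latch's firm stop (about 5 N/mm) is 9 to 26 mm inside 0, unseen, varies, differs for release and catch; short of it nothing changes. 6 to 9 N above the spring suffices. The drawer follows the hand back out; it must come fully open before it can catch.
- tray (a point): Floor centre of the drawer's front compartment, 26 mm above the bench, moves with the drawer; axes as the chest's. Inside 105 (x) x 210 (y) x 32 mm deep, between the drawer front (50 mm above the floor), two sides and a cross wall; open at the top. Clear of the carcass only when fully open; it is then 154 mm in front of the chest's origin.
- centre_mid (a point): Collar centre of the steel lathe centre lying on the bench: square collar 40 long x 26 x 26 mm, x axis along it; a round shank 16 mm thick, 45 mm long sticks out to -x, a 24 mm cone point to +x (109 mm overall). 13 mm above what it lies on. About 0.25 kg. Grip the collar across its upright faces. It fits the compartment lying across the drawer, along y.
- faceplate: Bystander: flat steel ring, 84 mm across, 16 mm high, hole 26 mm. Origin under its centre. It and the lathe centre may be found on either side of the chest.
- bowl: Bystander: small turned wooden bowl, 110 mm across, 50 mm high. Origin under its centre.
- wax: Bystander: jar, 64 mm across, 60 mm high. Origin under its centre.
There are look-alikes about, which are no part of the job. Of the things that look like the part that bears centre_mid, the smaller one is meant.

How it is judged:
On the way, in this order (a step that is already met when the one before it is completed fails the run):
1. the latch is released and the drawer has sprung fully open (more than 85 mm) (value of joint opening above 0.085 m), for 0.2 s.
2. the lathe centre lies flat on the floor of the open drawer's front compartment, let go (value of joint opening above 0.06 m and x of centre_mid in the frame of tray between -0.05 and 0.05 m and y of centre_mid in the frame of tray between -0.1 and 0.1 m and z of centre_mid in the frame of tray between 0.004 and 0.022 m and distance between the grasp point and centre_mid above 0.04 m), for 0.2 s.
At the end, for the whole second after the job is handed in: The drawer is latched shut by itself (opening within 4 mm of 0, at rest), with the lathe centre lying flat in its front compartment (its collar's middle within 50 mm of the compartment's middle in x and 100 mm in y, 4 to 22 mm above the floor) (value of joint opening between -0.004 and 0.004 m and velocity of joint opening between -0.01 and 0.01 m/s and x of centre_mid in the frame of tray between -0.05 and 0.05 m and y of centre_mid in the frame of tray between -0.1 and 0.1 m and z of centre_mid in the frame of tray between 0.004 and 0.022 m); the robot touches nothing.
It fails at once if the robot pushes on the drawer with more than 18 N (contact force between any of the arm, the fingers and drawer above 18 N).
It fails at once if the faceplate is shifted more than 25 mm (distance of faceplate from where it was at the start of the episode above 0.025 m).
It fails at once if the bowl is shifted more than 25 mm (distance of bowl from where it was at the start of the episode above 0.025 m).
It fails at once if the wax is shifted more than 25 mm (distance of wax from where it was at the start of the episode above 0.025 m).
It also fails if it takes over 72 s, if anything falls off the work surface, if the arm or the gripper's body presses on something with over 40 N, if the wrist force passes 120 N, or if a joint passes its speed limit or range.

## Robot

A 7-joint arm with a two-finger parallel gripper is mounted at the origin on the work surface. World frame = base frame: x ahead of the robot, y to its left, z up, the work surface at z = 0. Lengths are in m, angles in rad, forces in N, time in s.
With the tool pointing down it reaches from about 0.425 to 0.875 m from the base axis. Payload 4.7 kg.
Tool frame: the origin (TCP) lies midway between the tips of the shut fingers; the grasp point (between the pads) lies 19 mm behind it; z points along the fingers, x is the direction in which the jaws open and shut, and the axes are right-handed (so a half turn about z gives the same grasp; the last joint's range is limited). The gripper opens to 85 mm and grips with 20 to 120 N. Pads are 22 mm wide; open, the fingers measure 114 mm over their backs; the gripper's body (76 mm by 85 mm) begins 54 mm behind the grasp point. The pads swing forward as they close: fully open they stand 13 mm farther back than shut.
Start: joints at [0.014, 0.321, -0.07, 1.45, 0.023, 1.371, -0.057], TCP at [0.65, -0, 0.231] pointing down, gripper open.
Joint ranges: [-2.86, 2.86], [-0.3, 2.09], [-1.38, 1.24], [0.06, 2.45], [-1.56, 4.7], [0.09, 2.05], [-2.69, 2.69]. Speed limits (rad/s): [2.57, 2.57, 3.14, 3.14, 3.14, 3.14, 3.14].

## Interface

Orientations are given as [roll, pitch, yaw] about the fixed x, y, z axes, in that order (R = Rz(yaw) Ry(pitch) Rx(roll)).
In Python, from plant import bot gives the robot as it stands. Calls block until the motion is done:
- bot.move_to(position, orientation): joint-space move of the TCP to a pose.
- bot.move_linear(position, attitude=None, v=0.15): straight line of the TCP; attitude=None keeps the orientation; v is the mean speed in m/s.
- bot.movej(angles): joint-space move.
- bot.gripper_open() and bot.grasp(): open the fingers fully, or close them until they stop; the grip force is fixed at half the most.
- bot.sleep(seconds).
- bot.ik(position, orientation): joint angles nearest the present ones, or None.
- bot.read_state(): the state.
- bot.grab_frame(name): name is "scene" or "side" or "wrist"; returns the picture (384x512x3 uint8, red, green, blue); there is no depth.
- bot.camera_model(name): a dict with "vfov" (degrees; the focal length in pixels is half the picture's height over the tangent of half this angle, whatever the lens; pixels are square), "cx", "cy" (the principal point, pixels), "k1" (the pictures are not rectified: a ray, as slopes to the right and down, at radius r is drawn at 1 + k1 r^2 times it, then the intrinsics apply), "R" (3x3) and "t" (3): a world point X has camera coordinates R X + t. Camera axes: x right, y down, z forward; pixel columns grow to the right and rows downward; lengths in m; the calibration is good to about 2 mm. A picture is of the moment at which its call begins: read the wrist's pose just before it. camera_model takes no time and is no camera call; for the wrist camera it gives the pose at the moment of the call.
A pose or a line that the arm cannot do raises bot.PlanningError and nothing moves.
- bot.finish_job(): hands the job in, once; it reports no verdict.
The state is a dict: "clock": time; "joint_positions": joint angles; "joint_vel": joint speeds; "joint_efforts": joint torques, N m; "tcp_pos": TCP position; "orientation": TCP orientation; "contact_force": force on the tool from outside, world axes, zero at the start; "ft_torque": the same for the moment, N m; "width": opening from 0.0 (shut) to 1.0 (fully open).
Only numpy, scipy, OpenCV 4.12 (cv2) and the standard library are available. Lean on these libraries where they do the work, as an engineer would, in place of code of your own. Each camera call takes 0.05 s, during which the arm holds its last target.

## Working session

There is one attempt and no reset: what is moved stays moved. The work goes in short steps, each a Python script; the robot and the scene stay as the last script left them, time stands still between calls to the robot, and variables do not carry over. Pictures are saved under pics/ and viewed, and the job is handed in when it is done.

```bash
ls; mkdir -p pics
python3 - <<'E'
from plant import bot
import cv2
for n in ("scene","side","wrist"):
    m=bot.camera_model(n); im=bot.grab_frame(n)
    cv2.imwrite(f"pics/{n}0.png",im[:,:,::-1]); print(n,m)
s=bot.read_state();print(s["clock"],s["tcp_pos"],s["orientation"],s["contact_force"])
E
```

```text
pics
scene {'vfov': 47.008539008205965, 'cx': 257.58159465124254, 'cy': 201.9592637956787, 'k1': -0.13811893114215162, 'R': array([[-0.74594202,  0.66594812,  0.00914371],
       [ 0.52897741,  0.60074836, -0.59940329],
       [-0.40466457, -0.44228329, -0.80039495]]), 't': array([ 0.40517407, -0.22315379,  1.60451985])}
side {'vfov': 48.208134687378944, 'cx': 246.97004192166912, 'cy': 193.7233518973982, 'k1': -0.09952982958563145, 'R': array([[ 0.77819576, -0.62789115, -0.01280923],
       [-0.42796523, -0.51526368, -0.74252885],
       [ 0.45962716,  0.58331471, -0.66969159]]), 't': array([-0.44198663,  0.2614286 ,  1.08816808])}
wrist {'vfov': 69.1547307751516, 'cx': 255.60485557477236, 'cy': 190.0679119833679, 'k1': -0.04444450737505915, 'R': array([[ 9.99998543e-01, -5.10769713e-04, -1.62873540e-03],
       [ 3.08785277e-05, -9.48611785e-01,  3.16442224e-01],
       [-1.70666670e-03, -3.16441813e-01, -9.48610387e-01]]), 't': array([-0.64849265, -0.04097255,  0.38146846])}
0.15 [6.49594417e-01 3.36866514e-06 2.30474796e-01] [3.14153458e+00 1.44820551e-03 7.52484410e-05] [-0.31371794 -0.65994348 -0.58833756]
```

View pics/scene0.png

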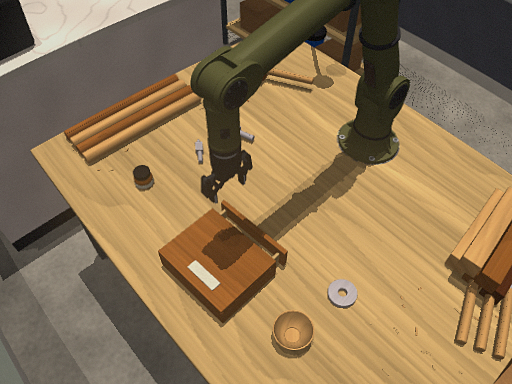

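View pics/side0.png

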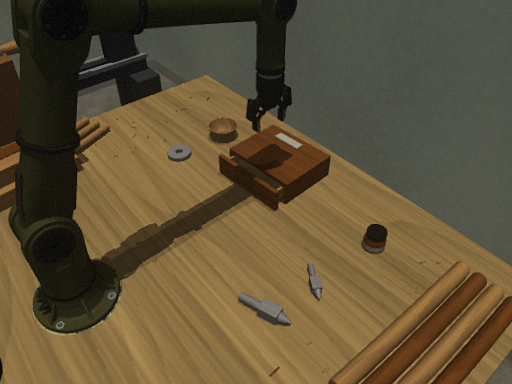

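View pics/wrist0.png

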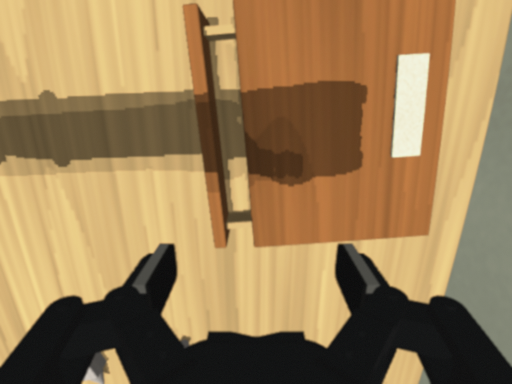

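The side view shows two candidates: the centre at (265,308), which looks larger, and the one at (315,281), which looks smaller. The faceplate is at (180,153), the bowl at (223,130) and the wax at (375,238). I'll enlarge the image and measure both centres.

```bash
cat > h.py <<'E'
import numpy as np, cv2
def ray(m,u,v,H=384):
    f=H/2/np.tan(np.radians(m["vfov"])/2)
    K=np.array([[f,0,m["cx"]],[0,f,m["cy"]],[0,0,1]])
    p=cv2.undistortPoints(np.array([[[u,v]]],float),K,np.array([m["k1"],0,0,0,0]))[0,0]
    R=np.array(m["R"]);t=np.array(m["t"])
    return -R.T@t, R.T@np.array([p[0],p[1],1.])
def plane(m,u,v,z):
    o,d=ray(m,u,v); return o+d*(z-o[2])/d[2]
E
python3 - <<'E'
import cv2,numpy as np
from plant import bot
from h import *
im=cv2.imread("pics/side0.png");m=bot.camera_model("side")
c=im[250:340,220:345]
cv2.imwrite("pics/cropA.png",cv2.resize(c,None,fx=6,fy=6,interpolation=cv2.INTER_CUBIC))
cv2.imwrite("pics/cropB.png",cv2.resize(im[115:215,205:340],None,fx=5.5,fy=5.5,interpolation=cv2.INTER_CUBIC))
hsv=cv2.cvtColor(im,cv2.COLOR_BGR2HSV)
mask=((hsv[...,1]<70)&(hsv[...,2]>50)).astype(np.uint8); 
mask[:140]=0;mask[:, :150]=0;mask[:,400:]=0
n,l,st,ce=cv2.connectedComponentsWithStats(mask)
for i in range(1,n):
    if st[i,4]>80:
        ys,xs=np.where(l==i)
        P=np.array([plane(m,x,y,0.013)[:2] for x,y in zip(xs,ys)])
        r=cv2.minAreaRect(P.astype(np.float32)*1000); mu=P.mean(0); w,V=np.linalg.eigh(np.cov(P.T))
        print(st[i],ce[i],r,mu,V[:,1])
E
```

```text
[282 140  20   9  93] [292.64516129 143.20430108] ((876.1466674804688, 121.78907775878906), (33.88261032104492, 71.2210464477539), 3.5152053833007812) [0.87499545 0.1169908 ] [-0.20686356  0.9783698 ]
[ 315  140   85   54 2320] [370.8        157.46594828] ((980.1783447265625, -132.19947814941406), (291.6840515136719, 311.6084899902344), 50.706756591796875) [ 1.02814325 -0.11661547] [0.02694453 0.99963693]
[168 145  23  16 285] [178.60701754 152.20701754] ((527.3912353515625, 335.7077941894531), (89.14986419677734, 80.82872772216797), 49.90077590942383) [0.52788553 0.33663539] [0.59650329 0.80261063]
[308 263  14  36 265] [314.6754717  281.08301887] ((502.7574157714844, -360.4693298339844), (111.37476348876953, 28.02826499938965), 51.38385772705078) [ 0.499771   -0.36233184] [0.54389391 0.83915399]
[238 292  53  33 697] [265.52367288 308.88522238] ((346.0581970214844, -340.7317810058594), (51.451637268066406, 148.03228759765625), 19.374631881713867) [ 0.34780692 -0.3445901 ] [-0.2947728   0.95556737]
```

View pics/cropA.png

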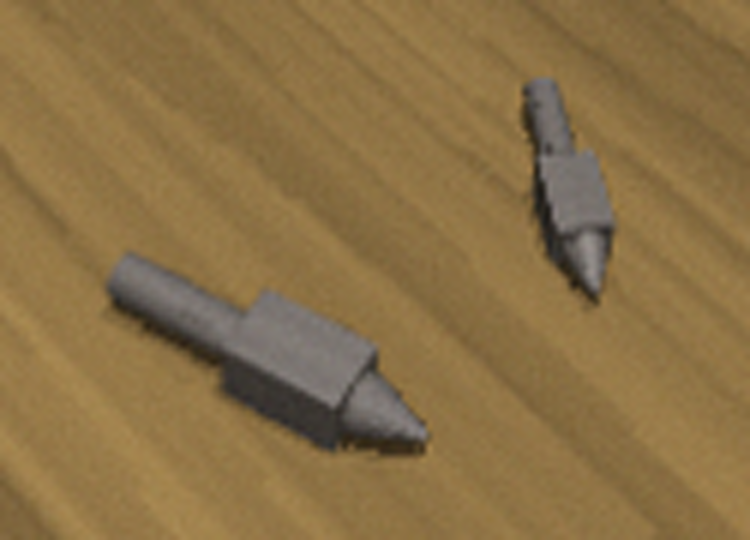

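View pics/cropB.png

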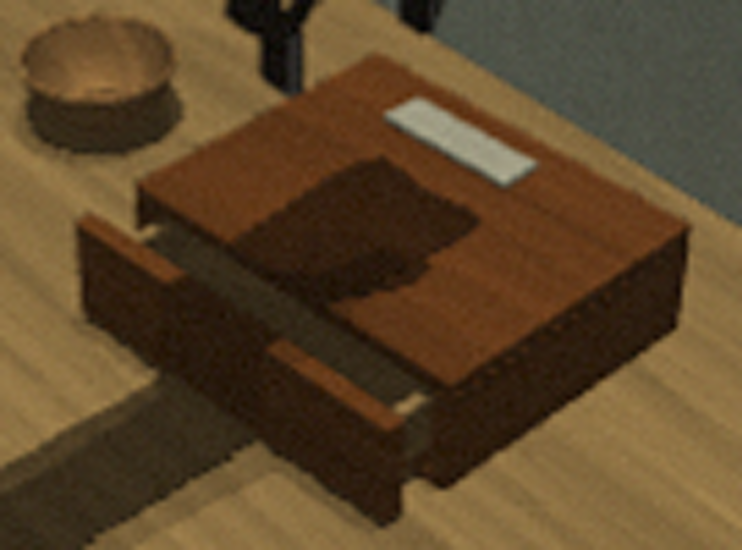

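Run:
```python
import cv2,numpy as np
from plant import bot
from h import *
m=bot.camera_model("side");mw=bot.camera_model("wrist");ms=bot.camera_model("scene")
A=lambda x,y,z:plane(m,220+x/6-.4,250+y/6-.4,z)
B=lambda x,y,z:plane(m,205+x/5.5-.4,115+y/5.5-.4,z)
tip=A(597,300,.013);sh=A(540,78,.016);print("small",tip,sh,np.linalg.norm(tip-sh))
q=[A(540,157,.026),A(595,152,.026),A(612,228,.026),A(558,235,.026)];print(np.array(q),np.mean(q,0))
print("chest side",*[B(*p,.08) for p in((140,185),(450,388),(688,228),(375,55))])
print("front side",*[B(*p,.076) for p in((78,218),(390,432))], B(403,424,.076))
print("front bottom",B(385,526,.006))
print("wrist chest",*[plane(mw,u,v,.08) for u,v in((234,-0),(254,246),(430,235))])
print("wrist front",*[plane(mw,u,v,.076) for u,v in((183,5),(215,247),(227,246),(194,4))])
im=cv2.imread("pics/scene0.png")
cv2.imwrite("pics/cropC.png",cv2.resize(im[195:325,150:300],None,fx=5,fy=5,interpolation=cv2.INTER_CUBIC))
```

```text
small [ 0.46762603 -0.4097172   0.013     ] [ 0.53049392 -0.3127325   0.016     ] 0.11561748585176121
[[ 0.4936275  -0.34851436  0.026     ]
 [ 0.51361801 -0.36175752  0.026     ]
 [ 0.49069249 -0.39402308  0.026     ]
 [ 0.47085608 -0.38203008  0.026     ]] [ 0.49219852 -0.37158126  0.026     ]
chest side [0.62831608 0.1623034  0.08      ] [ 0.64454883 -0.09371242  0.08      ] [ 0.84993214 -0.07771054  0.08      ] [0.83120712 0.17851526 0.08      ]
front side [0.58314025 0.16400562 0.076     ] [ 0.59891734 -0.09631334  0.076     ] [ 0.60852012 -0.09597774  0.076     ]
front bottom [ 0.59861288 -0.09585988  0.006     ]
wrist chest [0.62889284 0.16833533 0.08      ] [ 0.64677851 -0.08695677  0.08      ] [ 0.85778524 -0.07332674  0.08      ]
wrist front [0.58046113 0.16582362 0.076     ] [ 0.59939827 -0.09071229  0.076     ] [ 0.61403304 -0.08929459  0.076     ] [0.59091249 0.16651507 0.076     ]
```

View pics/cropC.png

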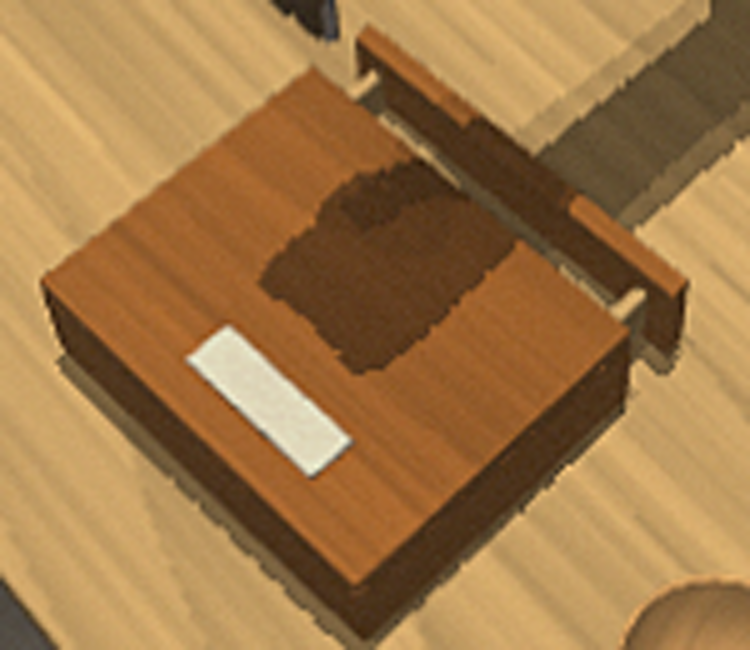

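The smaller one at side (315,281) measures about 111 × 28 mm, against 109 × 26 in the description. The other one is about 148 mm long, so the smaller is the one meant, and the crop confirms it. From both views, the front's outer face is at about (0.590, 0.035) and the chest yaw is about 0.066. I'll close the fingers and approach the front.

```bash
cat > cfg.py <<'E'
import numpy as np
Y=0.066; X=np.array([np.cos(Y),np.sin(Y),0]); YA=np.array([-np.sin(Y),np.cos(Y),0])
O=np.array([0.717,0.0425,0])
def at(dx,dy,z): return O+X*dx+YA*dy+np.array([0,0,z])
def ori(yaw): return [np.pi,0,yaw]
PUSH=ori(Y+np.pi/2)
E
python3 - <<'E'
from plant import bot
from cfg import *
from h import plane
print("wax",plane(bot.camera_model("side"),375,245,0.02),"bowl",plane(bot.camera_model("side"),223,133,.03))
bot.grasp(); print(bot.read_state()["clock"])
for s in(np.pi/2,-np.pi/2):
    print(s,bot.ik(at(-.16,0,.03),ori(Y+s)),bot.ik(at(-.255,0,.03),ori(Y+s)))
E
```

```text
wax [ 0.7110614  -0.38753734  0.02      ] bowl [0.70608878 0.31092106 0.03      ]
0.9167
1.5707963267948966 [ 0.14962294  0.33163551 -0.29231599  1.88211931  0.11609328  0.94416687
  1.4409261 ] [ 0.15216098  0.14930764 -0.27911234  2.10561258  0.05263367  0.89304691
  1.47977199]
-1.5707963267948966 [-0.17502611  0.31370585  0.08041876  1.89435241 -0.03082103  0.93471033
 -1.58499967] [-0.14889407  0.13600996  0.0380257   2.11608454 -0.00663566  0.88960603
 -1.6118369 ]
```

Run:
```python
from plant import bot
from cfg import *
bot.move_to(at(-.165,0,.12),PUSH); bot.move_linear(at(-.165,0,.032),v=.15)
s=bot.read_state();print(s["clock"],s["tcp_pos"]-at(-.165,0,.032),s["contact_force"])
fs=[]
for i in range(5):
    fs.append(bot.read_state()["contact_force"]); bot.sleep(.02)
fs=np.array(fs);print(fs@X,fs.std(0))
t=bot.read_state()["clock"]
bot.move_linear(at(-.163,0,.032),v=.03); s=bot.read_state();print(s["clock"]-t,s["tcp_pos"]-at(-.163,0,.032),s["contact_force"]@X)
t=s["clock"];bot.move_linear(at(-.158,0,.032),v=.03); s=bot.read_state();print(s["clock"]-t,s["tcp_pos"]-at(-.158,0,.032),s["contact_force"]@X)
import cv2
for n in("side","wrist"):cv2.imwrite(f"pics/{n}1.png",bot.grab_frame(n)[:,:,::-1])
```

```text
3.0167 [0.00079219 0.00012756 0.00072284] [ 0.66608211 -0.04014954  0.0085459 ]
[ 0.66198397  0.01604682  0.50579747 -0.13594352  0.26105677] [0.30334724 0.42374778 0.35736301]
0.25 [6.97065811e-04 4.13898218e-05 7.52299319e-04] -0.8140258442916517
0.3167 [2.30650855e-04 1.52949926e-05 9.86527688e-06] 0.2665523571787598
```

View pics/side1.png

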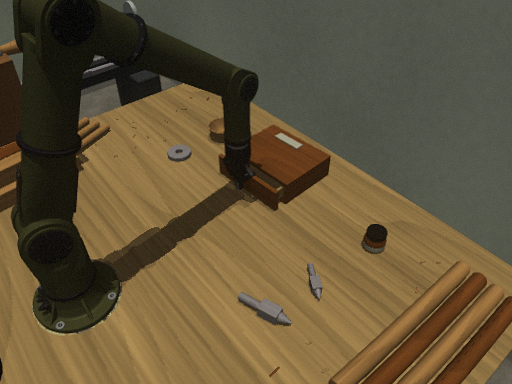

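View pics/wrist1.png

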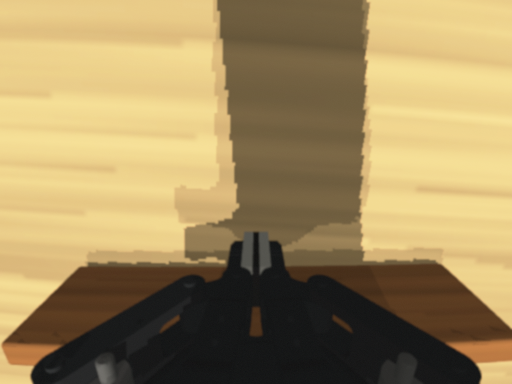

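The fingers are centred on the front (wrist: front edge columns 5–512, fingers at about 257) and just short of contact. I'll now push with the force guarded.

```bash
cat > push.py <<'E'
from plant import bot
from cfg import *
def force(n=4):
    f=[]
    for i in range(n):
        f.append(bot.read_state()["contact_force"]@X); bot.sleep(.02)
    return -np.mean(f)
def push(x0,z,goal=12.0,coarse=.0015,fine=.0005,xmax=None,log=True,trig=7.0,base=0.):
    """advance in steps until mean push force reaches goal"""
    x=x0
    while x<xmax:
        f=force(3)-base
        if f>trig: f=force(6)-base
        if log: print(round(x*1000,1),round(f,2),end=" | ")
        if f>=goal: break
        x+= fine if f>trig else coarse
        bot.move_linear(at(x,0,z),v=.03)
    s=bot.read_state();print("\nend",x,(s["tcp_pos"]-O)@X,s["clock"]); return x
E
python3 - <<'E'
from push import *
b=force(6); print("base",b)
push(-.158,.032,goal=11.6,xmax=-.105,base=b)
E
```

```text
base 0.09950242928733606
-158.0 0.04 | -156.5 -0.27 | -155.0 -0.2 | -153.5 -0.23 | -152.0 0.33 | -150.5 -0.14 | -149.0 0.42 | -147.5 -0.23 | -146.0 -0.21 | -144.5 -0.13 | -143.0 -0.27 | -141.5 -0.12 | -140.0 3.87 | -138.5 4.83 | -137.0 4.5 | -135.5 4.78 | -134.0 4.22 | -132.5 4.81 | -131.0 4.49 | -129.5 4.72 | -128.0 5.06 | -126.5 4.31 | -125.0 4.51 | -123.5 4.29 | -122.0 4.7 | -120.5 4.8 | -119.0 4.41 | -117.5 5.2 | -116.0 5.26 | -114.5 5.7 | -113.0 6.48 | -111.5 8.97 | -111.0 10.31 | -110.5 11.19 | -110.0 12.2 | 
end -0.10999999999999996 -0.11264479681600628 14.6167
```

Run:
```python
from push import *
import cv2
bot.move_linear(at(-.25,0,.032),v=.12)
s=bot.read_state();print(s["clock"],force(3))
bot.move_linear(at(-.25,0,.13),v=.3)
cv2.imwrite("pics/side2.png",bot.grab_frame("side")[:,:,::-1]);print(bot.read_state()["clock"])
```

```text
15.9333 -0.3633928318110633
16.5083
```

View pics/side2.png

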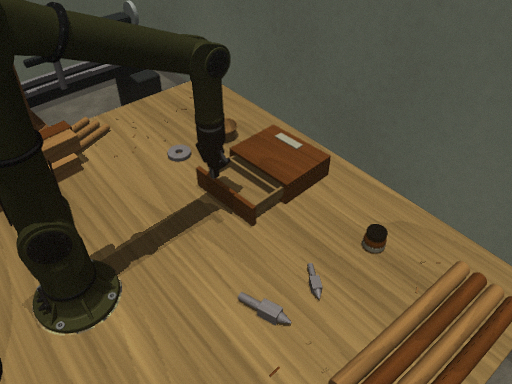

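The drawer is fully open; side view has its front at (225,190). Next I hover over the small centre and refine its pose with the wrist camera.

Run:
```python
from push import *
import cv2
from h import plane
yaw=np.radians(-34)
bot.move_to([.492,-.372,.16],ori(yaw)); bot.gripper_open()
m=bot.camera_model("wrist");im=bot.grab_frame("wrist")[:,:,::-1]; cv2.imwrite("pics/wrist3.png",im)
import pickle;pickle.dump(m,open("mw3.pkl","wb"))
hsv=cv2.cvtColor(np.ascontiguousarray(im),cv2.COLOR_BGR2HSV)
mask=((hsv[...,1]<70)&(hsv[...,2]>80)).astype(np.uint8)
n,l,st,ce=cv2.connectedComponentsWithStats(mask)
for i in range(1,n):
    if st[i,4]>300:
        ys,xs=np.where(l==i);P=np.array([plane(m,x,y,.02)[:2] for x,y in zip(xs,ys)])
        print(st[i],ce[i],cv2.minAreaRect(P.astype(np.float32)*1000))
print(bot.read_state()["clock"],bot.read_state()["tcp_pos"])
```

```text
[419  12  36  72 611] [430.43207856  52.98363339] ((703.027099609375, -363.2953186035156), (62.78826141357422, 33.17700958251953), 64.95088958740234)
[246 110  22  63 909] [255.21342134 139.59625963] ((512.7020263671875, -340.3458251953125), (64.46864318847656, 19.747037887573242), 62.49786376953125)
[243 158  25  53 755] [254.18145695 185.42251656] ((486.792236328125, -377.59619140625), (57.85676574707031, 25.80294418334961), 55.157936096191406)
[  71  184   97   75 2153] [120.17417557 223.60659545] ((329.8288269042969, -328.2497863769531), (38.6469841003418, 115.04120635986328), 17.10759925842285)
18.825 [ 0.49197611 -0.37204493  0.15999799]
```

View pics/wrist3.png

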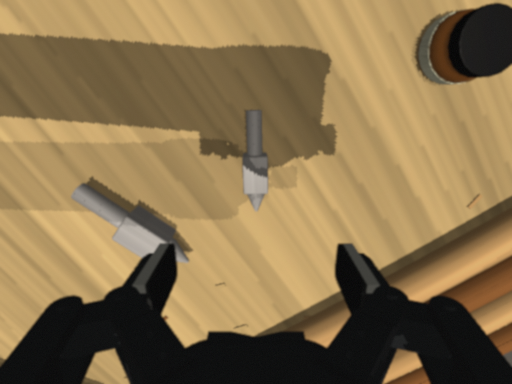

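Run:
```python
import cv2
im=cv2.imread("pics/wrist3.png");cv2.imwrite("pics/cropD.png",cv2.resize(im[100:220,215:300],None,fx=5,fy=5,interpolation=cv2.INTER_CUBIC))
```

```text
(no output)
```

View pics/cropD.png

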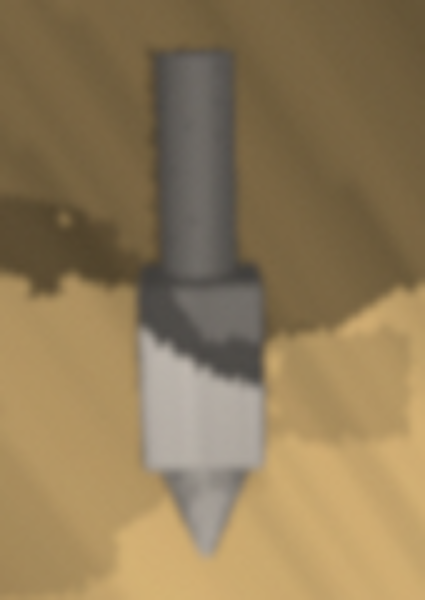

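Run:
```python
import pickle
from h import *
m=pickle.load(open("mw3.pkl","rb"))
A=lambda x,y,z:plane(m,215+x/5-.4,100+y/5-.4,z)
q=np.array([A(140,281,.026),A(264,281,.026),A(264,470,.026),A(144,470,.026)]);print(q.mean(0))
print([np.linalg.norm(q[i]-q[(i+1)%4]) for i in range(4)])
for a,b in((3,0),(2,1)): d=q[b]-q[a];print(np.degrees(np.arctan2(d[1],d[0])))
t=A(207,555,.013);s=A(195,50,.021);d=s-t;print(np.linalg.norm(d[:2]),np.degrees(np.arctan2(d[1],d[0])),t+d/np.linalg.norm(d)*.044)
```

```text
[ 0.49385208 -0.36736297  0.026     ]
[np.float64(0.025031583591521675), np.float64(0.04038937300578523), np.float64(0.025308497480886545), np.float64(0.04038681975752154)]
56.32866401672631
56.721486606080866
0.1100722107739796 57.21877366822206 [ 0.49314141 -0.36823715  0.01618949]
```

Run:
```python
from push import *
import cv2
yaw=np.radians(-33.4); p=np.array([.4936,-.3676,0])
bot.move_to(p+[0,0,.09],ori(yaw)); bot.move_linear(p+[0,0,.004],v=.1)
print(bot.read_state()["tcp_pos"],bot.read_state()["contact_force"])
bot.grasp(); s=bot.read_state();print(s["width"],s["contact_force"],s["clock"])
bot.move_linear(p+[0,0,.15],v=.2); s=bot.read_state();print(s["width"],s["contact_force"],s["clock"])
yp=np.radians(-38.2)
bot.move_to(at(-.153,0,.17),ori(yp)); s=bot.read_state();print(s["width"],s["contact_force"],s["clock"],s["tcp_pos"])
cv2.imwrite("pics/wrist4.png",bot.grab_frame("wrist")[:,:,::-1]);cv2.imwrite("pics/side4.png",bot.grab_frame("side")[:,:,::-1])
import pickle;pickle.dump(bot.camera_model("wrist"),open("mw4.pkl","wb"))
```

```text
[ 0.49418725 -0.36802742  0.00476022] [0.43566763 0.18547175 0.76023798]
0.2901009095668213 [-0.41879414  0.21795181  2.91329153] 20.7917
0.29216426570313386 [ 0.14820211 -0.41078625 -3.11774494] 21.675
0.2923493680473893 [-0.4061535  -0.45144855 -2.8799128 ] 23.1833 [0.56443669 0.03036278 0.16972204]
```

View pics/wrist4.png

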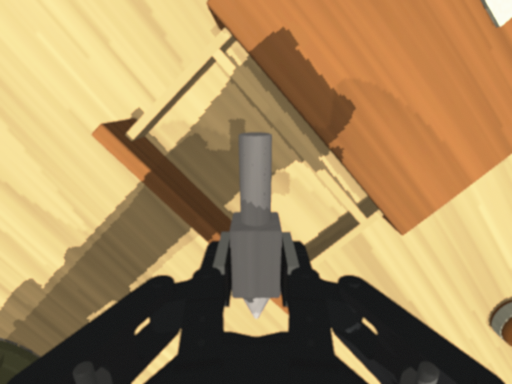

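View pics/side4.png

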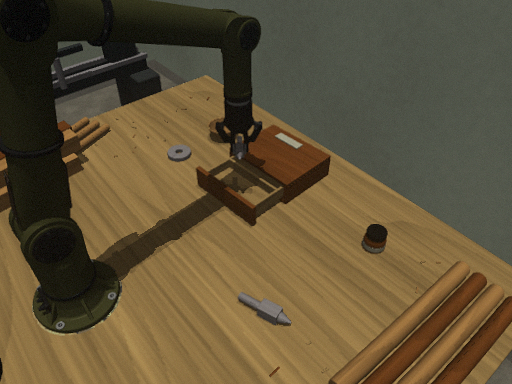

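Run:
```python
import cv2
im=cv2.imread("pics/wrist4.png");cv2.imwrite("pics/cropE.png",cv2.resize(im[20:250,85:395],None,fx=2.5,fy=2.5,interpolation=cv2.INTER_CUBIC))
```

```text
(no output)
```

View pics/cropE.png

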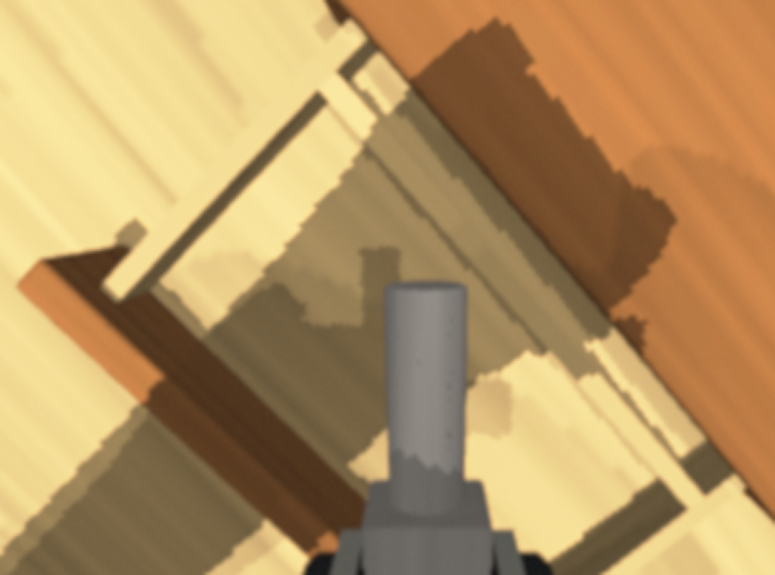

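Run:
```python
import pickle
from h import *
from cfg import *
m=pickle.load(open("mw4.pkl","rb"))
def A(n,x,y,z):
    p=plane(m,85+x/2.5-.3,20+y/2.5-.3,z)-O; print(n,np.round(1000*np.array([p@X,p@YA]),1))
A("front inner",42,260,.076);A("front inner",160,376,.076);A("front inner",330,545,.076);A("front floor",155,290,.026);A("front floor",360,490,.026)
A("outer",20,285,.076);A("outer",145,405,.076)
A("xwall",320,92,.058);A("xwall",690,508,.058);A("xwall mid",520,320,.058)
A("carcass",420,90,.08);A("carcass",735,470,.08)
A("tray corner",105,287,.058)
```

```text
front inner [-208.9  131. ]
front inner [-209.6   77. ]
front inner [-211.8  -10.7]
front floor [-206.8  106.4]
front floor [-206.1  -14.7]
outer [-221.2  131. ]
outer [-221.7   73.6]
xwall [-103.4  107.4]
xwall [-100.8 -102.1]
xwall mid [-103.2    2.9]
carcass [-79.9  82.9]
carcass [-79.6 -86.9]
tray corner [-207.6  114.4]
```

Run:
```python
from push import *
import cv2
yp=np.radians(-38.2)
bot.move_linear(at(-.1535,0,.045),v=.12)
for z in(.036,.033,.0315,.0305):
    bot.move_linear(at(-.1535,0,z),v=.05); bot.sleep(.05); s=bot.read_state(); print(z,s["tcp_pos"][2],s["contact_force"])
    if s["contact_force"][2]>1: break
bot.gripper_open(); s=bot.read_state();print(s["width"],s["contact_force"],s["clock"])
bot.move_linear(at(-.1535,0,.17),v=.2)
cv2.imwrite("pics/wrist5.png",bot.grab_frame("wrist")[:,:,::-1]);cv2.imwrite("pics/side5.png",bot.grab_frame("side")[:,:,::-1]);print(bot.read_state()["clock"])
```

```text
0.036 0.03586931629330474 [-0.58106935 -0.58341866 -3.0414176 ]
0.033 0.03294843932252671 [-0.23973789 -0.40872243 -3.48612451]
0.0315 0.031442532663282674 [-0.38985538  0.91037617 -2.23176879]
0.0305 0.030505103194401653 [ 0.92196974  0.69909283 -2.3831551 ]
1.0004448903124836 [-0.64407202  0.43264706 -0.23871569] 26.375
27.325
```

View pics/wrist5.png

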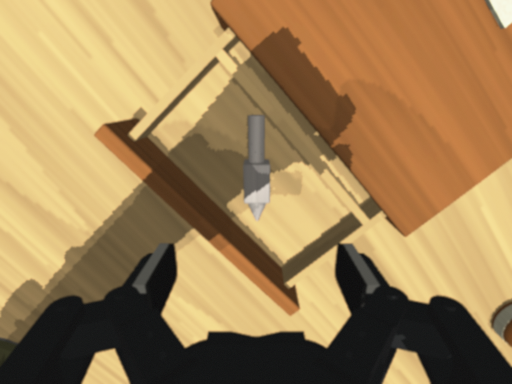

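View pics/side5.png

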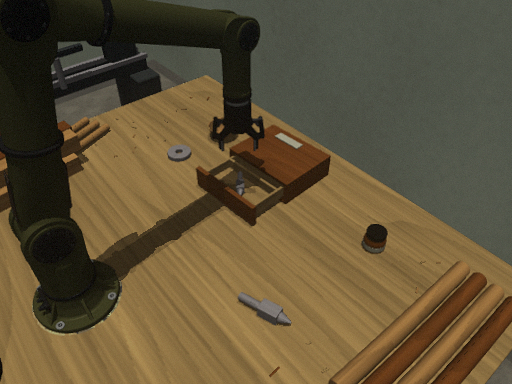

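The centre lies flat in the front compartment, clear of the walls (wrist: collar at about (257,175)). Next I close the fingers and push the drawer shut.

Run:
```python
from push import *
bot.move_to(at(-.255,0,.15),PUSH); bot.grasp()
bot.move_linear(at(-.255,0,.032),v=.2)
b=force(6);print("base",b,bot.read_state()["clock"])
bot.move_linear(at(-.240,0,.032),v=.05);print(force(3)-b)
bot.move_linear(at(-.234,0,.032),v=.02);f=force(3)-b;print(f)
assert f<6
bot.move_linear(at(-.18,0,.032),v=.04);f=force(3)-b;print(f); assert f<7
bot.move_linear(at(-.137,0,.032),v=.04);f=force(3)-b;print(f); assert f<7
push(-.137,.032,goal=11.8,xmax=-.103,base=b)
```

```text
base 0.0036427040489223814 30.9333
0.5618792217842179
2.3908296528449404
3.6288845379564054
3.779212220227717
-137.0 4.48 | -135.5 4.0 | -134.0 4.48 | -132.5 4.47 | -131.0 3.97 | -129.5 5.22 | -128.0 5.22 | -126.5 5.03 | -125.0 5.19 | -123.5 5.21 | -122.0 6.24 | -120.5 9.08 | -120.0 10.21 | -119.5 11.19 | -119.0 12.47 | 
end -0.119 -0.12172945805678623 39.5083
```

Run:
```python
from push import *
import cv2
bot.move_linear(at(-.144,0,.032),v=.04);print(force(4))
bot.move_linear(at(-.165,0,.032),v=.06);print(force(4))
bot.move_linear(at(-.25,0,.032),v=.15);bot.move_linear(at(-.25,0,.2),v=.25);print(bot.read_state()["clock"])
for n in("side","scene"):cv2.imwrite(f"pics/{n}6.png",bot.grab_frame(n)[:,:,::-1])
```

```text
-0.2732130409669118
-0.03627887255940635
42.4583
```

View pics/side6.png

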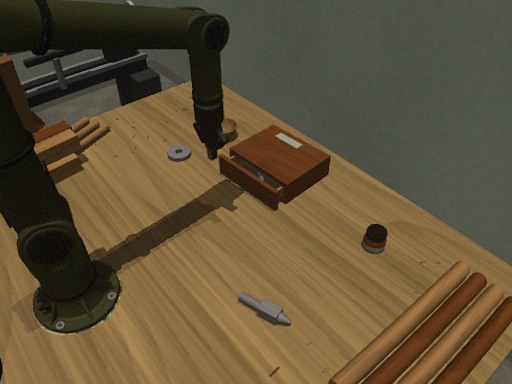

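View pics/scene6.png

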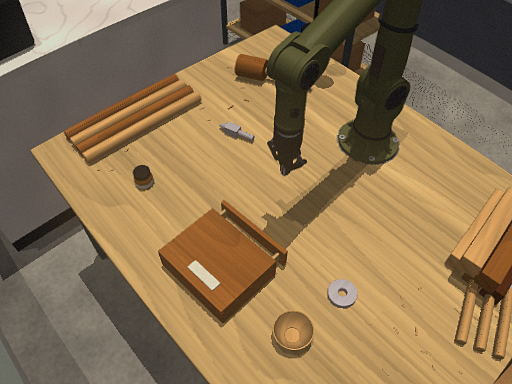

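The drawer front is back at its original pixels (scene (222,203)–(287,262), side (220,155)–(278,205)). The hand is clear and the bystanders are where they were. The tip of the centre can be seen inside the drawer at side (262,176). I'm handing in.

Run:
```python
from plant import bot
bot.finish_job(); print(bot.read_state()["clock"])
```

```text
the job is handed in; nothing more can be done
the job is handed in; nothing more can be done
```

The job is handed in: the small lathe centre is lying flat in the drawer's front compartment and the drawer is latched shut. No verdict was reported, so this rests on my own checks.

- **Opening:** I pushed the front in small steps up to about 12.2 N. On drawing back, the latch let go and the drawer sprang fully open.
- **The centre:** I picked up the smaller of the two (about 110 mm long; the look-alike is about 148 mm). I set it down at about 42° to the drawer's width instead of straight across, so the opening fingers would clear the compartment walls. A wrist picture afterwards showed it flat and clear of the walls.
- **Closing:** I pushed the drawer shut to about 12.5 N, below the 18 N limit, and it caught.
- **Last checks:**
  - The hand felt no force once backed off.
  - In both fixed views, the drawer front was back at its starting pixels.
  - The faceplate, bowl, wax and larger centre looked unmoved.
  - The clock was at about 42.5 s, against the 72 s limit.

None of my checks failed or disagreed.

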